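Drive a dowel pin flush with the bench spring striker

ROBOT

A 6-joint arm with a two-finger parallel gripper is mounted at the origin on a cart in front of the work surface, level with it; the furniture and walls round the work are solid. World frame = base frame: x ahead of the robot, y to its left, z up, the work surface at z = 0. Lengths are in m, angles in degrees, forces in N, time in s.
With the tool pointing down it reaches from about 0.25 to 0.725 m from the base axis. Payload 9.7 kg.
Tool frame: the origin (TCP) lies between the finger pads; the fingertips stand 25 mm ahead of it and the grasp point (between the pads) lies 6 mm ahead of it; z points along the fingers, y is the line along which they close (so a half turn about z gives the same grasp; the last joint's range is limited). The gripper opens to 85 mm and grips with 20 to 120 N. Pads are 22 mm wide; open, the fingers measure 114 mm over their backs; the gripper's body (76 mm by 85 mm) begins 54 mm behind the grasp point. The pads swing forward as they close: fully open they stand 13 mm farther back than shut.
Start: joints at [-74.828, 4.979, 10.078, 95.1, 0, 90], TCP at [0.144, -0.531, 0.256] pointing down, gripper open.
Joint ranges: [-179.16, 179.16], [-48.56, 103.87], [-65.8, 70.77], [-126.05, 130.52], [-82.76, 87.17], [-180, 180]. Speed limits (degrees/s): [127.2, 127.2, 147.25, 180, 180, 180].

INTERFACE

Orientations are given as [roll, pitch, yaw] about the fixed x, y, z axes, in that order (R = Rz(yaw) Ry(pitch) Rx(roll)).
In Python, from workcell import bot, vision gives the robot as it stands (bot), with the cameras (vision).
- The arm moves only by the shell command python3 drive.py 'ROWS' [FORCE]. ROWS is a JSON list of rows, 1 to 5 of them, each an object with the fields tx, ty, tz (the shift in shares of 0.4 m (1.0 is 0.4 m)), spin (a turn about the tool's z in normalised numbers (1 is 180 degrees)), jaw (the finger opening in m); a field left out counts as zero (the opening has to be given); each row is the pose to reach, as a shift and turn from the pose commanded when the command began, along the tool's axes at that moment; what a row does not reach only later rows make up. A row lasts 1/12 s, in which the tool goes at most 0.0417 m and 7.16 degrees, less where a joint would pass 70% of its speed; a pose out of reach is approached as far as the arm can. The fingers move at their own pace and stop on an object; FORCE is the grip in N (left out, the last holds). Time passes only in rows, so rows that do not move let the fingers close. It prints the time, the measured TCP pose, the force, the opening and the grip force at its end. No shift or turn number may pass 1 either way. Input that does not fit is refused with a message, and nothing moves.
- bot.get_obs(): the state, without advancing time (a new reading comes with each control period).
- vision.camera(name): name is "side" or "top" or "wrist"; returns the picture (480x640x3 uint8, blue, green, red); there is no depth.
- vision.camera_info(name): a dict with "mtx" (3x3 intrinsics, pixels), "extrinsics" (4x4, takes a point from camera to world coordinates). Camera axes: x right, y down, z forward; pixel columns grow to the right and rows downward; lengths in m; the calibration is good to about 2 mm. A picture is of the moment at which its call begins: read the wrist's pose just before it. camera_info takes no time and is no camera call; for the wrist camera it gives the pose at the moment of the call.
- bot.job_done(): hands the job in; it is judged then, once.
The state is a dict: "time": time; "q": joint angles; "qd": joint speeds; "joint_efforts": joint torques, N m; "ee_pos": TCP position; "tcp_rot": TCP orientation; "wrist_force": force on the tool from outside, world axes, zero at the start; "torque": the same for the moment, N m; "opening": finger opening in m; "grasp_force": force on a finger pad.
Only numpy, scipy, OpenCV 4.12 (cv2) and the standard library are available. Lean on these libraries where they do the work, as an engineer would, in place of code of your own. Each camera call takes 0.05 s, during which the arm holds its last target. There are 200 camera calls.

TASK

A steel dowel pin stands proud of the hardwood stop block: drive it flush with the spring pin setter, never pushing it in by hand. First slide the block along the apron home against the far fence and the anvil, then draw the cocking bar back until you feel the sear take hold, without forcing the bar against its stop, let go of it and press the trip pad to fire. One blow may not be enough, so cock and fire again until the pin is flush, and leave the block home, the striker uncocked and at rest, and the other things on the bench where they are.

Things in the scene. Friction and masses are not known exactly. Their poses are not given: they have to be found in the camera images.
- pin_setter: Bench pin setter, bolted down: grey cast base 130 x 385 x 14 mm; along its y axis stand the spring-striker housing (y -230 to -64 mm, x +-34, top z 80), an open bay, the nest, and the anvil. Origin on the bench top below the nest's striker side; z up, y = the way the striker fires (housing to anvil), x = across, away from the loading apron. All mm below are in these axes.
- nest (a point): Point of the pin setter at x 0, y 0, z 18 mm, on the steel wear plate the block slides on; the plate runs from x -154 (out over the loading apron) to +38 mm. A low lip (face y -5.5, top z 26) bounds it on the striker side. The bay from the housing front (y -64) to the block is crossed only by the striker rod: 20 mm thick, axis x 0, z 40, top z 50.
- anvil_face (a point): Middle of the anvil face at x 0, y +60, z 46 mm: a plane facing -y, against which the block must sit. The anvil is 92 mm wide in x, top z 75. A guide rail (top z 32) continues the face's plane along the apron to x -152.
- fence_face (a point): Middle of the far fence's face at x +30, y +29, z 26 mm: a plane facing -x; the fence is 66 mm long, top z 34.
- stop_block: Hardwood block 60 x 60 x 58 mm, 0.28 to 0.44 kg, loose on the apron plate, its axes nearly the pin setter's. Origin: centre of its underside. The pin stands out of its -y face at x 0, z 22 over its underside. Home: origin at x 0, y +30, z 18 of the pin setter. Slides with 1 to 2 N. It comes to the fence up to 5 mm off the anvil; its -y face is free for a push above z 54.
- dowel_pin (a joint): How far the 12 mm steel pin stands out of the block's face, m: 0 = flush, 0.005 to 0.0075 at the start. A tight fit (about 24 N) that the striker's blow drives in; one or two blows bring it flush, if the block backs on the anvil. The striker's nose cannot drive it deeper; further blows do no harm.
- pin_end (a point): Centre of the pin's outer end face.
- striker (a joint): Spring striker, m: 0 = rest; positive = drawn back (-y). Spring 330 N/m. From about 20 mm before the catch the sear rides over a hidden collar (1 to 2 N more; the trip pad dips), then snaps in at 0.034 to 0.056 (differs each time) and holds: on easing off, the bar stays. About 3 mm beyond is a solid stop: a light touch is harmless, a push over 25 N is not. Fired, it flies to -0.02.
- cocking_bar (a point): Middle of the cocking bar, a steel cross-bar 64 mm long (along x), 12 mm thick, on a stud through the slot of the housing top; axis at z 100 mm, y -90 with the striker at 0; moves with the striker. It is pushed back (-y) from its front; the housing top under it is at z 80. 11 to 19 N draw it to the catch.
- trip_pad (a point): Centre of the top of the trip pad at rest (fixed point): a ribbed dark steel pad 30 x 30 mm, the tail of the sear lever, at the rear end of the housing (x 0, y -260, z 70). Pressed down 6 to 12 mm with 5 to 10 N it lifts the sear and fires the striker; it springs up again; its solid stop is at about 17 mm.
- screwdriver: Screwdriver 205 mm long lying behind the housing; bystander. Origin under its middle.
- pencil: Pencil 164 mm lying in front of the housing; bystander.
- tape_measure: Tape measure 36 x 79 x 64 mm, front left; bystander.
- screw_tub: Round open tub of screws, 86 mm wide, 52 mm high, front right; bystander.
- bit_case: Black bit case 69 x 130 x 32 mm, right; bystander.
- shim_a: Wooden shim 28 x 70 x 9 mm, front left; bystander.

How it is judged:
By the outcome, as a careful person would: the job done as asked, in the order asked, and still so for the second after the job is handed in, with the robot touching nothing.
It also fails if it takes over 72 s, if anything falls off the work surface, if the arm or the gripper's body presses on something with over 40 N, if the wrist force passes 120 N, or if a joint passes its speed limit or range.

## Working session

There is one attempt and no reset: what is moved stays moved. The work goes in short steps, Python scripts to look and compute and a shell command to move; the robot and the scene stay as the last step left them, time stands still between calls to the robot, and variables do not carry over. Pictures are saved under pics/ and viewed, at most 10 in all, crops included, and the job is handed in when it is done.

```bash
ls; mkdir -p pics; python3 - <<'E'
from workcell import bot, vision
import cv2
for n in("top","side"):
    cv2.imwrite(f"pics/{n}0.png",vision.camera(n))
o=bot.get_obs();print(o["time"],o["ee_pos"],o["tcp_rot"],o["wrist_force"],o["opening"])
for n in("top","side"):
    i=vision.camera_info(n);print(i)
E
```

```text
drive.py
pics
workcell.py
0.1 [ 0.14392544 -0.53066144  0.25565372] [-1.79933259e+02 -1.31206713e-03  1.51761731e+01] [ 1.40170179  0.07825741 -0.23072532] 0.08533370664677006
{'mtx': array([[536.87218048,   0.        , 328.85667675],
       [  0.        , 536.87218048, 245.29865201],
       [  0.        ,   0.        ,   1.        ]]), 'extrinsics': array([[ 0.01604246, -0.99322169,  0.11512306,  0.40076312],
       [-0.99986605, -0.01630932, -0.00137647,  0.0150694 ],
       [ 0.00324472, -0.11508555, -0.99335028,  1.29336518],
       [ 0.        ,  0.        ,  0.        ,  1.        ]])}
{'mtx': array([[439.48584749,   0.        , 314.83748838],
       [  0.        , 439.48584749, 241.80767172],
       [  0.        ,   0.        ,   1.        ]]), 'extrinsics': array([[ 0.97516002, -0.10061992,  0.1973286 ,  0.33728835],
       [-0.22128811, -0.40345104,  0.88783942, -0.91085268],
       [-0.00972191, -0.90945197, -0.41569532,  0.53196317],
       [ 0.        ,  0.        ,  0.        ,  1.        ]])}
```

View pics/top0.png

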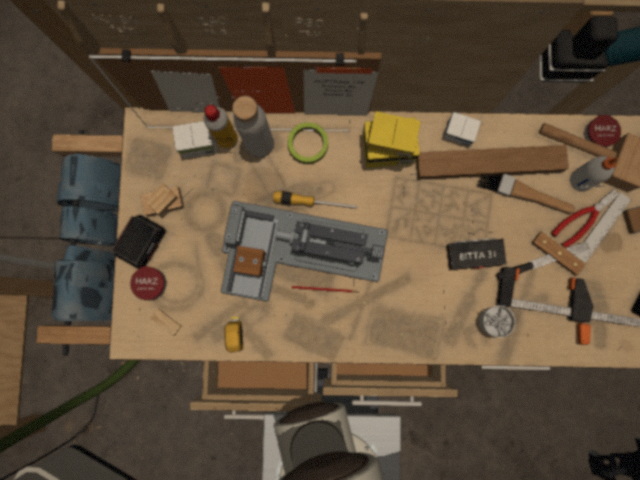

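View pics/side0.png

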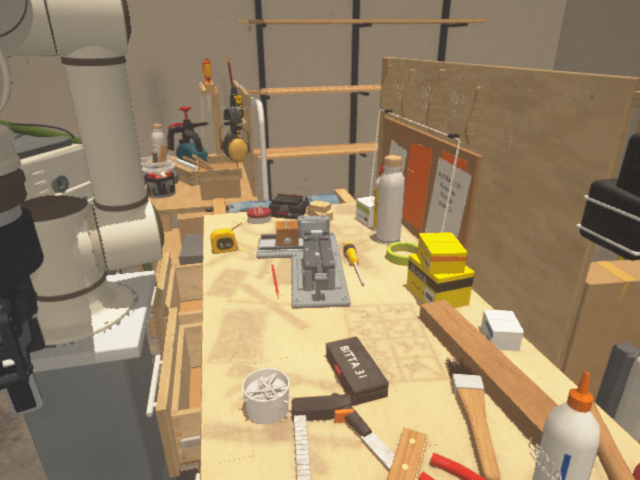

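The top view shows the setter at about (300, 245), firing to image-left (+y world). The apron points to the robot, with the block at (249, 262). I'll enlarge this area.

```bash
python3 - <<'E'
import cv2
a=cv2.imread("pics/top0.png")[190:310,215:395]
cv2.imwrite("pics/topz.png",cv2.resize(a,None,fx=4.4,fy=4.4,interpolation=cv2.INTER_CUBIC))
E
```

```text
(no output)
```

View pics/topz.png

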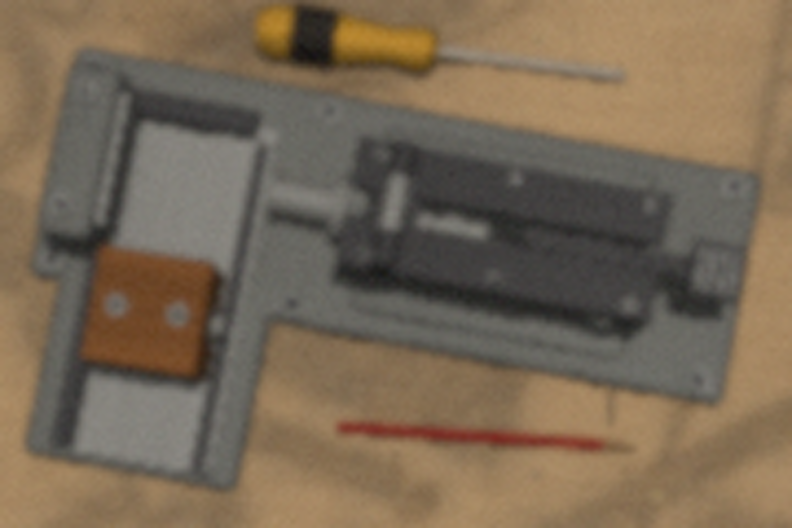

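The enlarged crop shows these zoom pixels: base right corners (758,177) and (718,402), left-top corner (80,50), trip pad centre (717,271), bar middle (397,205), and block top corners (100,246), (217,268), (200,380), (82,360). Next I'll fit the setter pose to them.

```bash
cat > h.py <<'E'
import numpy as np, cv2
from workcell import bot, vision
from scipy.optimize import least_squares
def proj(P,i):
    E=np.linalg.inv(i["extrinsics"]);p=(E[:3,:3]@np.atleast_2d(P).T).T+E[:3,3]
    q=(i["mtx"]@p.T).T;return q[:,:2]/q[:,2:]
def ray(uv,i,z):
    d=i["extrinsics"][:3,:3]@np.linalg.inv(i["mtx"])@[uv[0],uv[1],1];o=i["extrinsics"][:3,3]
    return o+d*(z-o[2])/d[2]
def S(p,P):  # setter mm -> world
    c,s=np.cos(p[2]),np.sin(p[2]);P=np.atleast_2d(P)/1000
    return np.c_[p[0]+c*P[:,0]-s*P[:,1],p[1]+s*P[:,0]+c*P[:,1],P[:,2]]
E
python3 - <<'E'
from h import *
i=vision.camera_info("top")
f=lambda u,v:np.array([u/4.4+215,v/4.4+190])
uv=np.array([f(758,177),f(718,402),f(80,50),f(717,271),f(397,205)])
def P(y1):return [[65,y1-385,14],[-65,y1-385,14],[65,y1,14],[0,-260,70],[0,-90,106]]
r=least_squares(lambda p:(proj(S(p,P(p[3]*1000)),i)-uv).ravel(),[.42,.1,-.1,.1],x_scale=[.01,.01,.1,.01])
print(r.x,np.degrees(r.x[2]),r.fun)
b=np.array([ray(f(*c),i,.076) for c in[(100,246),(217,268),(200,380),(82,360)]]);print(b,b.mean(0))
c=b.mean(0)-S(r.x,[0,0,0])[0];t=r.x[2];print("blk in setter",c[0]*np.cos(t)+c[1]*np.sin(t),-c[0]*np.sin(t)+c[1]*np.cos(t))
E
```

```text
[ 0.5721431   0.15615252 -0.16687439  0.10678782] -9.56119800089505 [ 0.93630206 -0.87345759  0.78066972  1.14312297 -1.66651768 -0.72051795
  0.38308524  0.40580389 -0.43396497 -0.0691796 ]
[[0.53703343 0.22121096 0.076     ]
 [0.52656288 0.16024273 0.076     ]
 [0.46843025 0.16726256 0.076     ]
 [0.47775031 0.22838054 0.076     ]] [0.50244422 0.1942742  0.076     ]
blk in setter -0.07506272633098797 0.026015074013863132
```

```bash
cat >> h.py <<'E'
PS=[0.5721,0.1562,-0.16687]
from scipy.spatial.transform import Rotation as R
def to(x,y,ztip,yaw=-9.56):  # shift for closed tool axis at setter x,y and tip height ztip (mm)
    o=bot.get_obs();w=S(PS,[x,y,ztip+25])[0];M=R.from_euler("xyz",o["tcp_rot"],degrees=True).as_matrix()
    print("shift",np.round(M.T@(w-o["ee_pos"]),4),"turn",round(o["tcp_rot"][2]-yaw,2))
def st():
    o=bot.get_obs();p=o["ee_pos"]-[PS[0],PS[1],0];c,s=np.cos(PS[2]),np.sin(PS[2])
    F=o["wrist_force"];q=lambda v:np.round([c*v[0]+s*v[1],-s*v[0]+c*v[1]],4)
    print("t",round(o["time"],2),"setter xy",q(p)*1000,"tip z",round(o["ee_pos"][2]*1000-25,1),"F",q(F).round(1),F[2].round(1),"open",round(o["opening"],4),"yaw",o["tcp_rot"][2].round(1))
E
python3 -c "
from h import *
st();to(-140,26,220)"
```

```text
t 0.1 setter xy [-308.1 -748.4] tip z 230.7 F [1.4 0.3] -0.2 open 0.0853 yaw 15.2
shift [ 0.4768 -0.633   0.0114] turn 24.74
```

Units first: shifts go in shares of 0.4 m and turns go in shares of 180 degrees. So -0.16 m / 0.4 = -0.4, -0.032 m / 0.4 = -0.08.

```bash
for k in 1; do
python3 drive.py '[{"tx": 0.06,"ty": -0.08,"jaw": 0},{"tx": 0.12,"ty": -0.16,"jaw": 0},{"tx": 0.18,"ty": -0.24,"jaw": 0},{"tx": 0.24,"ty": -0.32,"jaw": 0},{"tx": 0.3,"ty": -0.4,"jaw": 0}]' 30
python3 drive.py '[{"tx": 0.06,"ty": -0.08,"jaw": 0},{"tx": 0.12,"ty": -0.16,"jaw": 0},{"tx": 0.18,"ty": -0.24,"jaw": 0},{"tx": 0.24,"ty": -0.32,"jaw": 0},{"tx": 0.3,"ty": -0.4,"jaw": 0}]'
python3 drive.py '[{"tx": 0.06,"ty": -0.08,"jaw": 0},{"tx": 0.12,"ty": -0.16,"jaw": 0},{"tx": 0.18,"ty": -0.24,"jaw": 0},{"tx": 0.24,"ty": -0.32,"jaw": 0},{"tx": 0.3,"ty": -0.4,"jaw": 0}]'
python3 drive.py '[{"tx": 0.06,"ty": -0.08,"spin": 0.0333,"jaw": 0},{"tx": 0.12,"ty": -0.16,"spin": 0.0667,"jaw": 0},{"tx": 0.18,"ty": -0.24,"spin": 0.1,"jaw": 0},{"tx": 0.24,"ty": -0.32,"spin": 0.1333,"jaw": 0},{"tx": 0.275,"ty": -0.375,"spin": 0.1372,"jaw": 0}]'
done; python3 -c "
from h import *
st();to(-135,26,38)"
```

```text
time: 0.52
ee_pos: [0.2179, -0.3432, 0.2558]
tcp_rot: [-180.0, 0.0, 15.1]
wrist_force: [1.3, 0.4, 0.0]
opening: 0.0259
grasp_force: 0.0
time: 0.93
ee_pos: [0.2917, -0.1574, 0.2562]
tcp_rot: [180.0, -0.0, 15.1]
wrist_force: [2.0, 0.1, 0.4]
opening: 0.0003
grasp_force: 0.0
time: 1.35
ee_pos: [0.3658, 0.0288, 0.2563]
tcp_rot: [180.0, -0.0, 15.2]
wrist_force: [0.4, -1.0, -0.0]
opening: 0.0002
grasp_force: 0.0
time: 1.77
ee_pos: [0.415, -0.0029, 0.2556]
tcp_rot: [-176.3, 0.3, -2.7]
wrist_force: [0.2, -0.4, -0.3]
opening: -0.0002
grasp_force: 0.0
t 1.77 setter xy [-128.5 -183. ] tip z 230.6 F [ 0.2 -0.3] -0.3 open -0.0002 yaw -2.7
shift [ 0.0195 -0.1952  0.2056] turn 6.87
```

```bash
python3 drive.py '[{"jaw": 0},{"jaw": 0},{"jaw": 0}]'; python3 -c "
from h import *
st();print(bot.get_obs()['q'].round(1),bot.get_obs()['tcp_rot'].round(1));to(-135,26,200)"
```

```text
time: 2.02
ee_pos: [0.4144, -0.0027, 0.2561]
tcp_rot: [-176.3, 0.2, -2.6]
wrist_force: [0.4, -0.2, -0.6]
opening: -0.0001
grasp_force: 0.0
t 2.02 setter xy [-129.1 -182.9] tip z 231.1 F [ 0.5 -0.2] -0.6 open -0.0001 yaw -2.6
[ -2.7 -13.3  -7.2  96.3   3.7 179.9] [-176.3    0.2   -2.6]
shift [ 0.0195 -0.2056  0.0444] turn 6.91
```

Joint 6 hit its range limit, so I'll use the quarter-turned tool (yaw 80.4°) instead.

Converted, -35 degrees / 180 = -0.1944.

```bash

python3 drive.py '[{"spin": -0.0389,"jaw": 0},{"spin": -0.0778,"jaw": 0},{"spin": -0.1167,"jaw": 0},{"spin": -0.1556,"jaw": 0},{"spin": -0.1944,"jaw": 0}]'
python3 drive.py '[{"spin": -0.0389,"jaw": 0},{"spin": -0.0778,"jaw": 0},{"spin": -0.1167,"jaw": 0},{"spin": -0.1556,"jaw": 0},{"spin": -0.1944,"jaw": 0}]' >/dev/null
python3 -c "
from h import *
st();print(bot.get_obs()['q'].round(1),bot.get_obs()['tcp_rot'].round(1));to(-140,26,180,80.44)"
```

```text
time: 2.43
ee_pos: [0.4144, -0.0022, 0.2563]
tcp_rot: [-176.9, -2.0, 32.7]
wrist_force: [0.1, 0.3, 0.1]
opening: -0.0002
grasp_force: 0.0
t 2.85 setter xy [-129.2 -182.3] tip z 231.3 F [ 0.3 -0. ] 0.3 open 0.0001 yaw 67.7
[ -2.6 -13.3  -7.2  96.3   3.7 109.6] [-178.6   -3.4   67.7]
shift [ 0.1975 -0.0547  0.0646] turn -12.7
```

Converted, -12.7 degrees / 180 = -0.0706.

```bash
sed -i 's/w=S(PS,\[x,y,ztip+25\])\[0\]/w=S(PS,[x,y,ztip])[0]/; s/M.T@(w-o\["ee_pos"\])/M.T@(w-o["ee_pos"])-[0,0,.025]/; s/yaw=-9.56/yaw=80.44/' h.py
python3 - <<'E'
s=open('h.py').read()
a=s.index("def st()")
s=s[:a]+s[a:].replace('o=bot.get_obs();p=o["ee_pos"]-','o=bot.get_obs();T=o["ee_pos"]+.025*R.from_euler("xyz",o["tcp_rot"],degrees=True).as_matrix()[:,2];p=T-').replace('o["ee_pos"][2]*1000-25','T[2]*1000')
open('h.py','w').write(s)
E
python3 drive.py '[{"spin": -0.0333,"jaw": 0},{"spin": -0.0706,"jaw": 0},{"spin": -0.0706,"jaw": 0}]'
python3 -c "
from h import *
st();to(-140,26,130)"
```

```text
time: 3.1
ee_pos: [0.4144, -0.0022, 0.2563]
tcp_rot: [-179.3, -3.7, 80.4]
wrist_force: [-0.0, -1.0, -0.4]
opening: 0.0005
grasp_force: 0.0
t 3.1 setter xy [-129.5 -180.8] tip z 231.4 F [ 0.2 -1. ] -0.4 open 0.0005 yaw 80.4
shift [ 0.1999 -0.0093  0.1145] turn -0.03
```

Converted, 0.175 m / 0.4 = 0.4375, 0.14 m / 0.4 = 0.35.

```bash

python3 drive.py '[{"tx": 0.0875,"ty": -0.005,"tz": 0.05,"jaw": 0},{"tx": 0.175,"ty": -0.01,"tz": 0.1,"jaw": 0},{"tx": 0.2625,"ty": -0.015,"tz": 0.15,"jaw": 0},{"tx": 0.35,"ty": -0.02,"tz": 0.2,"jaw": 0},{"tx": 0.4375,"ty": -0.0225,"tz": 0.25,"jaw": 0}]'
python3 drive.py '[{"tx": 0.0625,"tz": 0.0325,"jaw": 0},{"tx": 0.0625,"tz": 0.0325,"jaw": 0},{"tx": 0.0625,"tz": 0.0325,"jaw": 0}]'
python3 -c "
from h import *
i=vision.camera_info('wrist');st();to(-140,26,40);cv2.imwrite('pics/w1.png',vision.camera('wrist'))
for P in [(-75,26,76),(0,0,18),(0,60,75),(-46,60,75),(-152,60,32),(-152,-5.5,26),(38,-5.5,26)]:print(P,proj(S(PS,P),i)[0].round())
print(i)"
```

```text
time: 3.52
ee_pos: [0.4353, 0.1793, 0.1671]
tcp_rot: [-179.3, -3.7, 79.8]
wrist_force: [0.7, -0.3, 0.6]
opening: 0.0003
grasp_force: 0.0
time: 3.77
ee_pos: [0.4393, 0.2038, 0.1554]
tcp_rot: [-179.2, -3.6, 80.0]
wrist_force: [-0.1, -0.9, 0.3]
opening: 0.0002
grasp_force: 0.0
t 3.77 setter xy [-139.2   26.4] tip z 130.5 F [ 0.1 -0.9] 0.3 open 0.0002 yaw 80.0
shift [-0.0061  0.0004  0.0903] turn -0.42
(-75, 26, 76) [427. 273.]
(0, 0, 18) [501. 283.]
(0, 60, 75) [561. 216.]
(-46, 60, 75) [481. 216.]
(-152, 60, 32) [302. 208.]
(-152, -5.5, 26) [304. 294.]
(38, -5.5, 26) [556. 293.]
{'mtx': array([[351.20057398,   0.        , 318.75222992],
       [  0.        , 351.20057398, 246.48253278],
       [  0.        ,   0.        ,   1.        ]]), 'extrinsics': array([[ 0.98496835, -0.16489539, -0.05144759,  0.45211639],
       [-0.17223089, -0.96025824, -0.21963749,  0.26689935],
       [-0.01318576,  0.22519684, -0.97422406,  0.27756041],
       [ 0.        ,  0.        ,  0.        ,  1.        ]])}
```

View pics/w1.png

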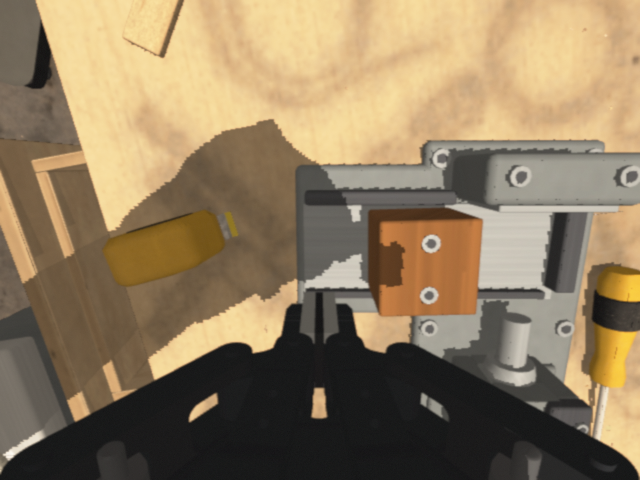

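The wrist view agrees with the fit to about 3 mm: block at (427,260), rail edge v≈204, lip v≈293, fence u≈550. Now I'll go down beside the block's −x face and push.

Converted, 0.088 m / 0.4 = 0.22, 0.06 m / 0.4 = 0.15.

```bash

python3 drive.py '[{"tx": -0.005,"tz": 0.075,"jaw": 0},{"tx": -0.01,"tz": 0.15,"jaw": 0},{"tx": -0.0125,"tz": 0.22,"jaw": 0},{"tx": -0.0125,"tz": 0.22,"jaw": 0}]'
python3 -c "
from h import *
st()"
python3 drive.py '[{"ty": 0.0125,"jaw": 0},{"ty": 0.025,"jaw": 0},{"ty": 0.0375,"jaw": 0},{"ty": 0.05,"jaw": 0},{"ty": 0.0625,"jaw": 0}]' >/dev/null
python3 -c "
from h import *
st();to(-30,27,42)"
```

```text
time: 4.15
ee_pos: [0.437, 0.2014, 0.064]
tcp_rot: [-179.0, -3.4, 79.8]
wrist_force: [-0.9, -0.1, -0.5]
opening: -0.0005
grasp_force: 0.0
t 4.15 setter xy [-141.1   23.6] tip z 39.1 F [-0.8 -0.3] -0.5 open -0.0005 yaw 79.8
t 4.57 setter xy [-113.    26.1] tip z 44.3 F [-2.2 -0.2] 0.4 open 0.0 yaw 80.0
shift [0.0014 0.0831 0.0015] turn -0.45
```

Converted, 0.05 m / 0.4 = 0.125, 0.04 m / 0.4 = 0.1.

```bash

python3 drive.py '[{"ty": 0.025,"jaw": 0},{"ty": 0.05,"jaw": 0},{"ty": 0.075,"jaw": 0},{"tx": 0.0025,"ty": 0.1,"tz": 0.0025,"jaw": 0},{"tx": 0.0025,"ty": 0.125,"tz": 0.0025,"jaw": 0}]' >/dev/null
python3 -c "
from h import *
st()"
python3 drive.py '[{"ty": 0.0075,"jaw": 0},{"ty": 0.015,"jaw": 0},{"ty": 0.0225,"jaw": 0},{"ty": 0.03,"jaw": 0}]' >/dev/null
python3 -c "
from h import *
st()"
```

```text
t 4.98 setter xy [-63.1  26.6] tip z 41.1 F [-2.8 -0.6] 1.4 open -0.0001 yaw 80.0
t 5.32 setter xy [-52.1  26.4] tip z 41.1 F [-2.3 -0. ] 0.3 open 0.0002 yaw 80.0
```

Converted, 0.006 m / 0.4 = 0.015, 0.004 m / 0.4 = 0.01.

```bash

python3 drive.py '[{"ty": 0.005,"jaw": 0},{"ty": 0.01,"jaw": 0},{"ty": 0.015,"jaw": 0}]' >/dev/null
python3 -c "
from h import *
st()"
python3 drive.py '[{"ty": 0.005,"jaw": 0},{"ty": 0.0075,"jaw": 0},{"ty": 0.0075,"jaw": 0}]' >/dev/null
python3 -c "
from h import *
st()"
```

```text
t 5.57 setter xy [-46.1  26.4] tip z 41.2 F [-2.  0.] -0.8 open 0.0001 yaw 80.0
t 5.82 setter xy [-43.2  26.6] tip z 41.3 F [-3.3  1.6] 0.5 open 0.0002 yaw 80.0
```

Converted, 0.002 m / 0.4 = 0.005, 0.001 m / 0.4 = 0.0025.

```bash

python3 drive.py '[{"ty": 0.0025,"jaw": 0},{"ty": 0.005,"jaw": 0},{"ty": 0.005,"jaw": 0}]' >/dev/null
python3 -c "
from h import *
st()"
python3 drive.py '[{"ty": 0.0025,"jaw": 0},{"ty": 0.0025,"jaw": 0}]' >/dev/null
python3 -c "
from h import *
st()"
```

```text
t 6.07 setter xy [-42.4  27. ] tip z 41.6 F [-12.4   3.5] 5.5 open -0.0 yaw 80.1
t 6.23 setter xy [-42.3  27.1] tip z 41.7 F [-18.    3.5] 10.1 open -0.0003 yaw 80.1
```

The force rise shows the block is against the fence. Next I'll back off, lift, and enter the bay for the push towards the anvil.

Converted, -0.06 m / 0.4 = -0.15, -0.045 m / 0.4 = -0.1125.

```bash

python3 drive.py '[{"ty": -0.015,"jaw": 0},{"ty": -0.03,"tz": -0.025,"jaw": 0},{"ty": -0.035,"tz": -0.1125,"jaw": 0},{"ty": -0.035,"tz": -0.15,"jaw": 0},{"ty": -0.035,"tz": -0.15,"jaw": 0}]' >/dev/null
python3 -c "
from h import *
st();to(0,-32,100);to(0,-32,60)"
```

```text
t 6.65 setter xy [-51.5  23.3] tip z 106.3 F [ 0.7 -0.5] 0.6 open 0.0001 yaw 80.0
shift [-0.0552  0.052   0.0024] turn -0.42
shift [-0.0579  0.0522  0.0423] turn -0.42
```

Converted, -0.058 m / 0.4 = -0.145, -0.055 m / 0.4 = -0.1375, -0.4 degrees / 180 = -0.0022.

```bash

python3 drive.py '[{"tx": -0.0625,"ty": 0.0625,"spin": -0.0022,"jaw": 0},{"tx": -0.13,"ty": 0.125,"spin": -0.0022,"jaw": 0},{"tx": -0.1375,"ty": 0.13,"tz": 0.025,"spin": -0.0022,"jaw": 0},{"tx": -0.145,"ty": 0.13,"tz": 0.105,"spin": -0.0022,"jaw": 0},{"tx": -0.145,"ty": 0.13,"tz": 0.105,"spin": -0.0022,"jaw": 0}]' >/dev/null
python3 -c "
from h import *
st()"
python3 drive.py '[{"tx": 0.01,"jaw": 0},{"tx": 0.02,"jaw": 0},{"tx": 0.03,"jaw": 0},{"tx": 0.03,"jaw": 0}]' >/dev/null
python3 -c "
from h import *
st()"
```

```text
t 7.07 setter xy [ -3.  -34.4] tip z 50.8 F [ 1.  -0.3] -1.0 open 0.0001 yaw 80.3
t 7.4 setter xy [ -2.1 -19.5] tip z 56.9 F [-0.4  0.7] -0.1 open -0.0 yaw 80.5
```

Converted, 0.006 m / 0.4 = 0.015, 0.0045 m / 0.4 = 0.0113.

```bash

python3 drive.py '[{"tx": 0.0038,"jaw": 0},{"tx": 0.0075,"jaw": 0},{"tx": 0.0113,"jaw": 0},{"tx": 0.015,"jaw": 0},{"tx": 0.015,"jaw": 0}]' >/dev/null
python3 -c "
from h import *
st()"
python3 drive.py '[{"tx": 0.0025,"jaw": 0},{"tx": 0.005,"jaw": 0},{"tx": 0.0075,"jaw": 0},{"tx": 0.0075,"jaw": 0}]' >/dev/null
python3 -c "
from h import *
st()"
```

```text
t 7.82 setter xy [ -2.4 -14.7] tip z 56.1 F [-0.7 -1. ] 0.4 open -0.0 yaw 80.4
t 8.15 setter xy [ -2.3 -11.8] tip z 56.3 F [ 0.3 -0.3] 0.3 open 0.0002 yaw 80.4
```

Converted, 0.003 m / 0.4 = 0.0075, 0.002 m / 0.4 = 0.005.

```bash

python3 drive.py '[{"tx": 0.0025,"jaw": 0},{"tx": 0.005,"jaw": 0},{"tx": 0.0075,"jaw": 0},{"tx": 0.0075,"jaw": 0}]' >/dev/null
python3 -c "
from h import *
st()"
python3 drive.py '[{"tx": 0.0025,"jaw": 0},{"tx": 0.005,"jaw": 0},{"tx": 0.005,"jaw": 0}]' >/dev/null
python3 -c "
from h import *
st()"
```

```text
t 8.48 setter xy [-2.4 -9. ] tip z 56.3 F [-0.1 -1.5] -0.7 open -0.0002 yaw 80.4
t 8.73 setter xy [-2.4 -8.2] tip z 56.4 F [ 0.6 -7.9] 0.3 open -0.0002 yaw 80.4
```

Converted, 0.001 m / 0.4 = 0.0025.

```bash
sed -i 's/^PS=.*/PS=[0.5725,0.1587,-0.16687]/' h.py
python3 drive.py '[{"tx": 0.0025,"jaw": 0},{"tx": 0.0025,"jaw": 0}]' >/dev/null
python3 -c "
from h import *
st()"
python3 drive.py '[{"tx": -0.02,"jaw": 0},{"tx": -0.04,"tz": -0.05,"jaw": 0},{"tx": -0.05,"tz": -0.125,"jaw": 0},{"tx": -0.05,"tz": -0.2,"jaw": 0},{"tx": -0.05,"tz": -0.2,"jaw": 0}]' >/dev/null
python3 -c "
from h import *
i=vision.camera_info('wrist');st();to(0,-60,110);to(0,-60,89);a=vision.camera('wrist')
p=proj(S(PS,(0,30,76)),i)[0];print(p)
for P in [(30,29,34),(-46,60,75),(46,60,75),(-30,0,76),(30,0,76),(-30,60,76),(30,60,76),(0,-90,106)]:print(P,proj(S(PS,P),i)[0].round())
cv2.imwrite('pics/w2.png',a)"
```

```text
t 8.9 setter xy [ -2.3 -10.6] tip z 56.3 F [  0.1 -12.9] 0.4 open -0.0002 yaw 80.3
t 9.32 setter xy [  0.8 -33.1] tip z 141.7 F [0.8 1.2] 0.6 open 0.0002 yaw 80.4
shift [-0.029  -0.0006  0.0298] turn -0.02
shift [-0.0304 -0.0006  0.0507] turn -0.02
[317.50024887 165.41757632]
(30, 29, 34) [360. 167.]
(-46, 60, 75) [238. 112.]
(46, 60, 75) [397. 112.]
(-30, 0, 76) [268. 216.]
(30, 0, 76) [367. 216.]
(-30, 60, 76) [265. 112.]
(30, 60, 76) [370. 112.]
(0, -90, 106) [317. 376.]
```

View pics/w2.png

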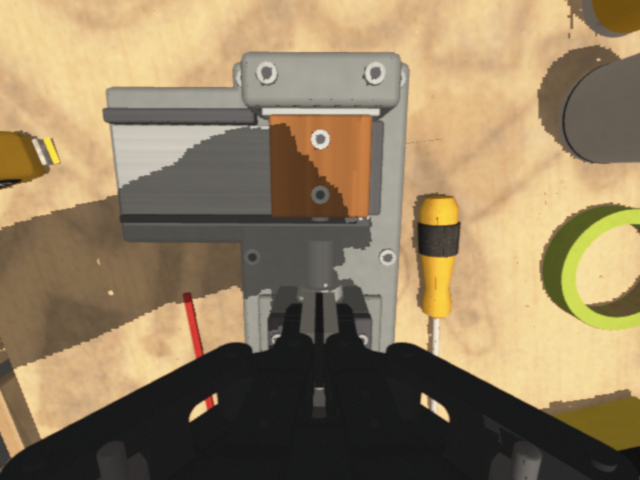

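The block is seated: its top spans (270–370, 114–216) against a prediction of (266–369, 112–216), touching the anvil plate and fence. Now I'll go in front of the cocking bar.

Converted, 0.049 m / 0.4 = 0.1225, 0.046 m / 0.4 = 0.115.

```bash

python3 drive.py '[{"tx": -0.0375,"tz": 0.0375,"jaw": 0},{"tx": -0.065,"tz": 0.075,"jaw": 0},{"tx": -0.0675,"tz": 0.095,"jaw": 0},{"tx": -0.07,"tz": 0.115,"jaw": 0},{"tx": -0.07,"tz": 0.1225,"jaw": 0}]' >/dev/null
python3 drive.py '[{"jaw": 0},{"jaw": 0}]' >/dev/null
python3 -c "
from h import *
st();to(0,-70,89);to(0,-120,89)"
```

```text
t 9.95 setter xy [ -1.9 -57.8] tip z 84.8 F [-0.4 -0.6] -0.3 open 0.0003 yaw 80.4
shift [-0.0119  0.0019 -0.005 ] turn 0.0
shift [-0.0618  0.0018 -0.0082] turn 0.0
```

Converted, -0.01 m / 0.4 = -0.025, -0.005 m / 0.4 = -0.0125.

```bash

python3 drive.py '[{"tx": -0.0075,"tz": -0.01,"jaw": 0},{"tx": -0.0175,"ty": 0.0025,"tz": -0.0125,"jaw": 0},{"tx": -0.025,"ty": 0.005,"tz": -0.0125,"jaw": 0},{"tx": -0.025,"ty": 0.005,"tz": -0.0125,"jaw": 0}]' >/dev/null
python3 -c "
from h import *
st()"
python3 drive.py '[{"tx": -0.01,"tz": -0.0005,"jaw": 0},{"tx": -0.02,"tz": -0.0013,"jaw": 0},{"tx": -0.03,"tz": -0.0018,"jaw": 0},{"tx": -0.03,"tz": -0.0018,"jaw": 0}]' >/dev/null
python3 -c "
from h import *
st()"
```

```text
t 10.28 setter xy [  0.6 -69.2] tip z 89.4 F [0.7 0.1] -0.4 open -0.0001 yaw 80.4
t 10.62 setter xy [  0.2 -81.2] tip z 88.9 F [-0.   2.4] 0.2 open 0.0001 yaw 80.4
```

Converted, -0.02 m / 0.4 = -0.05, -0.015 m / 0.4 = -0.0375.

```bash
cat > chk.py <<'E'
# report feel of the bar; exit 1 when the force jumps above spring+collar or exceeds limit
from h import *
o=bot.get_obs();T=o["ee_pos"]+.025*R.from_euler("xyz",o["tcp_rot"],degrees=True).as_matrix()[:,2];p=T-[PS[0],PS[1],0]
c,s=np.cos(PS[2]),np.sin(PS[2]);F=o["wrist_force"];y=(-s*p[0]+c*p[1])*1000;f=-s*F[0]+c*F[1]
e=f-.33*(-74-y);print(f"y {y:.1f} z {T[2]*1000:.1f} Fy {f:.1f} excess {e:.1f}")
raise SystemExit(int(f>21 or e>5))
E
python3 drive.py '[{"tx": -0.0125,"tz": -0.0008,"jaw": 0},{"tx": -0.025,"tz": -0.0015,"jaw": 0},{"tx": -0.0375,"tz": -0.0025,"jaw": 0},{"tx": -0.05,"tz": -0.0033,"jaw": 0},{"tx": -0.05,"tz": -0.0033,"jaw": 0}]' >/dev/null; python3 chk.py &&
python3 drive.py '[{"tx": -0.0025,"jaw": 0},{"tx": -0.005,"tz": -0.0003,"jaw": 0}]' >/dev/null; python3 chk.py &&
python3 drive.py '[{"tx": -0.0025,"jaw": 0},{"tx": -0.005,"tz": -0.0003,"jaw": 0}]' >/dev/null; python3 chk.py &&
python3 drive.py '[{"tx": -0.0025,"jaw": 0},{"tx": -0.005,"tz": -0.0003,"jaw": 0}]' >/dev/null; python3 chk.py
```

```text
y -100.5 z 88.9 Fy 9.4 excess 0.6
y -101.6 z 88.9 Fy 11.4 excess 2.3
y -103.3 z 88.9 Fy 12.6 excess 2.9
y -105.2 z 88.9 Fy 13.4 excess 3.1
```

Converted, -0.002 m / 0.4 = -0.005, -0.001 m / 0.4 = -0.0025.

```bash

python3 drive.py '[{"tx": -0.0025,"jaw": 0},{"tx": -0.005,"tz": -0.0003,"jaw": 0}]' >/dev/null; python3 chk.py &&
python3 drive.py '[{"tx": -0.0025,"jaw": 0},{"tx": -0.005,"tz": -0.0003,"jaw": 0}]' >/dev/null; python3 chk.py &&
python3 drive.py '[{"tx": -0.0025,"tz": -0.0003,"jaw": 0},{"tx": -0.0025,"tz": -0.0003,"jaw": 0}]' >/dev/null; python3 chk.py && 
python3 drive.py '[{"tx": -0.0025,"tz": -0.0003,"jaw": 0},{"tx": -0.0025,"tz": -0.0003,"jaw": 0}]' >/dev/null; python3 chk.py && 
python3 drive.py '[{"tx": -0.0025,"tz": -0.0003,"jaw": 0},{"tx": -0.0025,"tz": -0.0003,"jaw": 0}]' >/dev/null; python3 chk.py && 
python3 drive.py '[{"tx": -0.0025,"tz": -0.0003,"jaw": 0},{"tx": -0.0025,"tz": -0.0003,"jaw": 0}]' >/dev/null; python3 chk.py
```

```text
y -107.0 z 89.0 Fy 13.8 excess 2.9
y -109.1 z 88.9 Fy 13.6 excess 2.1
y -110.3 z 88.9 Fy 12.1 excess 0.1
y -111.2 z 88.9 Fy 13.4 excess 1.1
y -112.1 z 88.9 Fy 13.2 excess 0.6
y -113.1 z 88.9 Fy 14.3 excess 1.4
```

The extra drag dropped at about y −110, so the sear may have caught. I'll ease off to test it.

```bash

python3 drive.py '[{"tx": 0.0025,"jaw": 0},{"tx": 0.005,"jaw": 0},{"tx": 0.005,"jaw": 0}]' >/dev/null; python3 chk.py
python3 drive.py '[{"tx": 0.0025,"jaw": 0},{"tx": 0.005,"jaw": 0},{"tx": 0.005,"jaw": 0}]' >/dev/null; python3 chk.py
```

```text
y -111.1 z 89.0 Fy 13.1 excess 0.9
y -109.3 z 89.0 Fy 12.1 excess 0.4
```

Converted, -0.004 m / 0.4 = -0.01, -0.002 m / 0.4 = -0.005.

```bash

python3 drive.py '[{"tx": -0.005,"tz": -0.0003,"jaw": 0},{"tx": -0.01,"tz": -0.0005,"jaw": 0},{"tx": -0.01,"tz": -0.0005,"jaw": 0}]' >/dev/null; python3 chk.py &&
python3 drive.py '[{"tx": -0.0025,"tz": -0.0003,"jaw": 0},{"tx": -0.0025,"tz": -0.0003,"jaw": 0}]' >/dev/null; python3 chk.py && 
python3 drive.py '[{"tx": -0.0025,"tz": -0.0003,"jaw": 0},{"tx": -0.0025,"tz": -0.0003,"jaw": 0}]' >/dev/null; python3 chk.py && 
python3 drive.py '[{"tx": -0.0025,"tz": -0.0003,"jaw": 0},{"tx": -0.0025,"tz": -0.0003,"jaw": 0}]' >/dev/null; python3 chk.py && 
python3 drive.py '[{"tx": -0.0025,"tz": -0.0003,"jaw": 0},{"tx": -0.0025,"tz": -0.0003,"jaw": 0}]' >/dev/null; python3 chk.py && 
python3 drive.py '[{"tx": -0.0025,"tz": -0.0003,"jaw": 0},{"tx": -0.0025,"tz": -0.0003,"jaw": 0}]' >/dev/null; python3 chk.py && 
python3 drive.py '[{"tx": -0.0025,"tz": -0.0003,"jaw": 0},{"tx": -0.0025,"tz": -0.0003,"jaw": 0}]' >/dev/null; python3 chk.py
```

```text
y -113.3 z 88.9 Fy 13.0 excess -0.0
y -114.1 z 89.0 Fy 14.6 excess 1.3
y -115.0 z 89.0 Fy 12.9 excess -0.6
y -116.0 z 89.0 Fy 13.5 excess -0.3
y -116.9 z 89.0 Fy 15.5 excess 1.3
y -117.9 z 89.0 Fy 14.2 excess -0.3
y -118.8 z 89.0 Fy 15.2 excess 0.4
```

Converted, -0.001 m / 0.4 = -0.0025, -0.0001 m / 0.4 = -0.0003.

```bash

python3 drive.py '[{"tx": -0.0025,"tz": -0.0003,"jaw": 0},{"tx": -0.0025,"tz": -0.0003,"jaw": 0}]' >/dev/null; python3 chk.py && 
python3 drive.py '[{"tx": -0.0025,"tz": -0.0003,"jaw": 0},{"tx": -0.0025,"tz": -0.0003,"jaw": 0}]' >/dev/null; python3 chk.py && 
python3 drive.py '[{"tx": -0.0025,"tz": -0.0003,"jaw": 0},{"tx": -0.0025,"tz": -0.0003,"jaw": 0}]' >/dev/null; python3 chk.py && 
python3 drive.py '[{"tx": 0.005,"jaw": 0},{"tx": 0.01,"jaw": 0},{"tx": 0.01,"jaw": 0}]' >/dev/null; python3 chk.py
```

```text
y -119.8 z 89.0 Fy 15.6 excess 0.5
y -120.7 z 89.0 Fy 15.3 excess -0.2
y -121.7 z 89.0 Fy 16.2 excess 0.5
y -117.8 z 89.0 Fy 15.4 excess 1.0
```

Converted, -0.004 m / 0.4 = -0.01, -0.002 m / 0.4 = -0.005.

```bash
sed -i 's/e>5/e>3.2/' chk.py
python3 drive.py '[{"tx": -0.005,"tz": -0.0003,"jaw": 0},{"tx": -0.01,"tz": -0.0005,"jaw": 0},{"tx": -0.01,"tz": -0.0005,"jaw": 0}]' >/dev/null; python3 chk.py &&
python3 drive.py '[{"tx": -0.0025,"tz": -0.0003,"jaw": 0},{"tx": -0.0025,"tz": -0.0003,"jaw": 0}]' >/dev/null; python3 chk.py && 
python3 drive.py '[{"tx": -0.0025,"tz": -0.0003,"jaw": 0},{"tx": -0.0025,"tz": -0.0003,"jaw": 0}]' >/dev/null; python3 chk.py && 
python3 drive.py '[{"tx": -0.0025,"tz": -0.0003,"jaw": 0},{"tx": -0.0025,"tz": -0.0003,"jaw": 0}]' >/dev/null; python3 chk.py && 
python3 drive.py '[{"tx": 0.005,"jaw": 0},{"tx": 0.0075,"jaw": 0},{"tx": 0.0075,"jaw": 0}]' >/dev/null; python3 chk.py
```

```text
y -121.9 z 89.0 Fy 15.2 excess -0.6
y -122.7 z 89.1 Fy 16.1 excess -0.0
y -123.7 z 89.1 Fy 16.9 excess 0.5
y -124.7 z 89.1 Fy 17.9 excess 1.2
y -122.1 z 89.1 Fy 14.5 excess -1.4
```

Converted, -0.003 m / 0.4 = -0.0075, -0.002 m / 0.4 = -0.005.

```bash

python3 drive.py '[{"tx": -0.005,"tz": -0.0003,"jaw": 0},{"tx": -0.0075,"tz": -0.0005,"jaw": 0},{"tx": -0.0075,"tz": -0.0005,"jaw": 0}]' >/dev/null; python3 chk.py &&
python3 drive.py '[{"tx": -0.0025,"tz": -0.0003,"jaw": 0},{"tx": -0.0025,"tz": -0.0003,"jaw": 0}]' >/dev/null; python3 chk.py && 
python3 drive.py '[{"tx": -0.0025,"tz": -0.0003,"jaw": 0},{"tx": -0.0025,"tz": -0.0003,"jaw": 0}]' >/dev/null; python3 chk.py && 
python3 drive.py '[{"tx": -0.0025,"tz": -0.0003,"jaw": 0},{"tx": -0.0025,"tz": -0.0003,"jaw": 0}]' >/dev/null; python3 chk.py && 
python3 drive.py '[{"tx": 0.005,"jaw": 0},{"tx": 0.0075,"jaw": 0},{"tx": 0.0075,"jaw": 0}]' >/dev/null; python3 chk.py
```

```text
y -124.8 z 89.1 Fy 17.1 excess 0.4
y -125.3 z 89.1 Fy 19.0 excess 2.1
y -125.4 z 89.1 Fy 24.6 excess 7.6
y -125.4 z 89.1 Fy 24.6 excess 7.6
y -125.4 z 89.1 Fy 24.6 excess 7.6
```

Stop felt at y −125.4 with 24.6 N. I'll ease off at once.

Converted, 0.002 m / 0.4 = 0.005.

```bash

python3 drive.py '[{"tx": 0.005,"jaw": 0},{"tx": 0.005,"jaw": 0}]' >/dev/null; python3 chk.py
python3 drive.py '[{"tx": 0.005,"jaw": 0},{"tx": 0.005,"jaw": 0}]' >/dev/null; python3 chk.py
python3 drive.py '[{"tx": 0.0025,"jaw": 0},{"tx": 0.005,"jaw": 0},{"tx": 0.005,"jaw": 0}]' >/dev/null; python3 chk.py
```

```text
y -124.3 z 89.1 Fy 17.2 excess 0.6
y -122.6 z 89.1 Fy 17.1 excess 1.1
y -122.0 z 89.5 Fy 10.0 excess -5.8
```

The force falls at −122, so the sear is holding. I'll let go completely.

Converted, 0.008 m / 0.4 = 0.02, 0.004 m / 0.4 = 0.01.

```bash

python3 drive.py '[{"tx": 0.0025,"jaw": 0},{"tx": 0.005,"jaw": 0},{"tx": 0.01,"jaw": 0},{"tx": 0.02,"jaw": 0},{"tx": 0.02,"jaw": 0}]' >/dev/null; python3 chk.py
python3 -c "
from h import *
st();to(0,-110,140);to(0,-262,140);to(0,-262,85)"
```

```text
y -114.6 z 91.0 Fy -1.1 excess -14.5
t 17.62 setter xy [   0.2 -114.6] tip z 91.0 F [ 0.7 -1.1] 0.5 open 0.0001 yaw 80.4
shift [ 0.0077 -0.0007 -0.0486] turn -0.03
shift [-0.144  -0.0008 -0.0582] turn -0.03
shift [-0.1475 -0.0002 -0.0033] turn -0.03
```

Converted, -0.1 m / 0.4 = -0.25, -0.065 m / 0.4 = -0.1625.

```bash

python3 drive.py '[{"tx": 0.01,"tz": -0.05,"jaw": 0},{"tx": 0.01,"tz": -0.1225,"jaw": 0},{"tx": -0.075,"tz": -0.1275,"jaw": 0},{"tx": -0.1625,"tz": -0.1325,"jaw": 0},{"tx": -0.25,"tz": -0.1375,"jaw": 0}]' >/dev/null
python3 -c "
from h import *
st();to(0,-262,82)"
```

```text
t 18.03 setter xy [   0.8 -219. ] tip z 140.1 F [-0.2 -0.3] 0.0 open 0.0001 yaw 80.5
shift [-0.0466 -0.0003  0.0553] turn 0.07
```

```bash

python3 drive.py '[{"tx": -0.075,"jaw": 0},{"tx": -0.11,"tz": 0.025,"jaw": 0},{"tx": -0.115,"tz": 0.0875,"jaw": 0},{"tx": -0.115,"tz": 0.125,"jaw": 0},{"tx": -0.115,"tz": 0.13,"jaw": 0}]' >/dev/null
python3 drive.py '[{"jaw": 0},{"jaw": 0}]' >/dev/null
python3 -c "
from h import *
st();to(0,-261,72);to(0,-261,62)"
```

```text
t 18.62 setter xy [   0.3 -260.4] tip z 85.2 F [ 1.2 -0.9] 1.1 open 0.0001 yaw 80.4
shift [-0.0014 -0.0002  0.0132] turn 0.0
shift [-0.002  -0.0001  0.0232] turn 0.0
```

Converted, 0.013 m / 0.4 = 0.0325, 0.007 m / 0.4 = 0.0175.

```bash

python3 drive.py '[{"tz": 0.0175,"jaw": 0},{"tx": -0.0025,"tz": 0.0325,"jaw": 0},{"tx": -0.0025,"tz": 0.0325,"jaw": 0}]' >/dev/null; python3 -c "from h import *;st()"
for n in 1; do
python3 drive.py '[{"tz": 0.0075,"jaw": 0},{"tz": 0.015,"jaw": 0},{"tz": 0.015,"jaw": 0}]' >/dev/null; python3 -c "from h import *;st()"
python3 drive.py '[{"tz": 0.005,"jaw": 0},{"tz": 0.01,"jaw": 0},{"tz": 0.01,"jaw": 0}]' >/dev/null; python3 -c "from h import *;st()"
python3 drive.py '[{"tz": 0.005,"jaw": 0},{"tz": 0.0075,"jaw": 0},{"tz": 0.0075,"jaw": 0}]' >/dev/null; python3 -c "from h import *;st()"
done
```

```text
t 18.87 setter xy [-2.000e-01 -2.608e+02] tip z 70.7 F [-0.2 -0.8] 0.4 open -0.0001 yaw 80.4
t 19.12 setter xy [ 1.000e-01 -2.614e+02] tip z 66.0 F [-0.9 -3.1] 3.7 open 0.0002 yaw 80.4
t 19.37 setter xy [-1.000e-01 -2.604e+02] tip z 61.4 F [ 1.1 -1.3] 1.3 open 0.0 yaw 80.4
t 19.62 setter xy [-2.000e-01 -2.601e+02] tip z 58.3 F [ 1.2 -2.7] 2.1 open 0.0003 yaw 80.4
```

Converted, -0.11 m / 0.4 = -0.275, 0.09 m / 0.4 = 0.225.

```bash

python3 drive.py '[{"tz": -0.05,"jaw": 0},{"tz": -0.15,"jaw": 0},{"tx": 0.075,"tz": -0.25,"jaw": 0},{"tx": 0.1625,"tz": -0.275,"jaw": 0},{"tx": 0.225,"tz": -0.275,"jaw": 0}]' >/dev/null
python3 drive.py '[{"tx": 0.025,"jaw": 0},{"tx": 0.025,"jaw": 0}]' >/dev/null
python3 -c "
from h import *
i=vision.camera_info('wrist');st();to(0,-60,110);to(0,-60,89);a=vision.camera('wrist')
for P in [(0,-90,106),(0,-138,106),(0,0,40),(0,-7,40)]:print(P,proj(S(PS,P),i)[0].round())
a=a[0:330,180:460];cv2.imwrite('pics/w3.png',cv2.resize(a,None,fx=1.8,fy=1.8,interpolation=cv2.INTER_CUBIC))"
```

```text
t 20.2 setter xy [   0.8 -165.2] tip z 174.5 F [ 0.4 -0.8] -0.4 open 0.0 yaw 80.6
shift [0.1009 0.0003 0.0711] turn 0.14
shift [0.0995 0.0005 0.092 ] turn 0.14
(0, -90, 106) [319. 144.]
(0, -138, 106) [319. 224.]
(0, 0, 40) [320.  19.]
(0, -7, 40) [320.  30.]
```

View pics/w3.png

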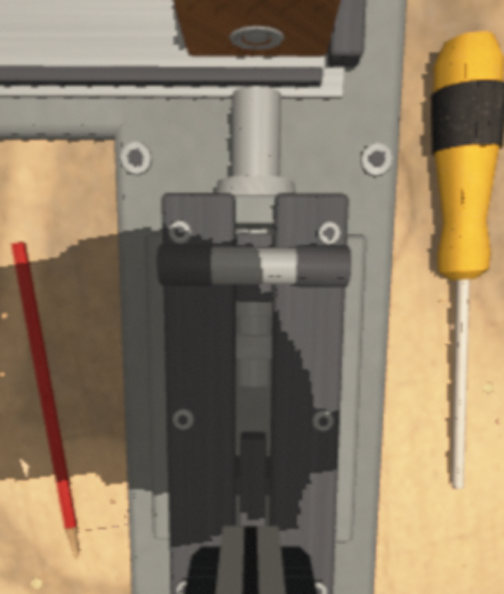

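It fired: the bar is back at rest (crop 253,265) and the pin end at (257,37) looks nearly flush. I can't rule out a millimetre left, so I'll give it a second, harmless blow. The tool goes back in front of the bar first.

Converted, 0.1 m / 0.4 = 0.25, 0.09 m / 0.4 = 0.225.

```bash

python3 drive.py '[{"tx": 0.075,"tz": -0.0075,"jaw": 0},{"tx": 0.15,"jaw": 0},{"tx": 0.225,"tz": 0.025,"jaw": 0},{"tx": 0.25,"tz": 0.1,"jaw": 0},{"tx": 0.25,"tz": 0.175,"jaw": 0}]' >/dev/null
python3 drive.py '[{"jaw": 0},{"tz": 0.0125,"jaw": 0},{"tz": 0.025,"jaw": 0},{"tz": 0.025,"jaw": 0}]' >/dev/null
python3 -c "
from h import *
st();to(0,-69,89)"
```

```text
t 21.0 setter xy [  0.7 -63.2] tip z 101.7 F [ 0.2 -0.2] -1.2 open 0.0002 yaw 80.3
shift [-0.0066 -0.0005  0.0123] turn -0.1
```

```bash
cat > ease.py <<'E'
# exit 1 when, after easing off, the bar no longer pushes back (sear holds)
from h import *
o=bot.get_obs();F=o["wrist_force"];f=-np.sin(PS[2])*F[0]+np.cos(PS[2])*F[1];print(f"eased Fy {f:.1f}");raise SystemExit(int(f<7))
E
python3 drive.py '[{"tz": 0.015,"jaw": 0},{"tz": 0.03,"jaw": 0},{"tz": 0.03,"jaw": 0}]' >/dev/null; python3 -c "from h import *;st()"
python3 drive.py '[{"tx": -0.0125,"tz": -0.0008,"jaw": 0},{"tx": -0.025,"tz": -0.0015,"jaw": 0},{"tx": -0.0375,"tz": -0.0025,"jaw": 0},{"tx": -0.05,"tz": -0.0033,"jaw": 0},{"tx": -0.0625,"tz": -0.004,"jaw": 0}]' >/dev/null; python3 chk.py
python3 drive.py '[{"tx": -0.0125,"tz": -0.0008,"jaw": 0},{"tx": -0.025,"tz": -0.0015,"jaw": 0},{"tx": -0.0375,"tz": -0.0025,"jaw": 0},{"tx": -0.0475,"tz": -0.003,"jaw": 0},{"tx": -0.0475,"tz": -0.003,"jaw": 0}]' >/dev/null; python3 chk.py
```

```text
t 21.25 setter xy [ -0.1 -62. ] tip z 88.5 F [-0.4 -0.2] -0.9 open 0.0 yaw 80.4
y -86.9 z 89.5 Fy 4.4 excess 0.1
y -105.1 z 89.5 Fy 10.2 excess -0.1
```

Units first: shifts go in shares of 0.4 m and turns go in shares of 180 degrees. So -0.0025 m / 0.4 = -0.0063, -0.0015 m / 0.4 = -0.0038.

```bash

python3 drive.py '[{"tx": -0.0038,"tz": -0.0003,"jaw": 0},{"tx": -0.0063,"tz": -0.0005,"jaw": 0},{"tx": -0.0063,"tz": -0.0005,"jaw": 0}]' >/dev/null && python3 chk.py && python3 drive.py '[{"tx": 0.0063,"jaw": 0},{"tx": 0.0125,"jaw": 0},{"tx": 0.0125,"jaw": 0}]' >/dev/null && python3 ease.py &&
python3 drive.py '[{"tx": -0.01,"tz": -0.0003,"jaw": 0},{"tx": -0.015,"tz": -0.0005,"jaw": 0},{"tx": -0.0188,"tz": -0.0005,"jaw": 0},{"tx": -0.0188,"tz": -0.0005,"jaw": 0}]' >/dev/null && python3 chk.py && python3 drive.py '[{"tx": 0.0063,"jaw": 0},{"tx": 0.0125,"jaw": 0},{"tx": 0.0125,"jaw": 0}]' >/dev/null && python3 ease.py &&
python3 drive.py '[{"tx": -0.01,"tz": -0.0003,"jaw": 0},{"tx": -0.015,"tz": -0.0005,"jaw": 0},{"tx": -0.0188,"tz": -0.0005,"jaw": 0},{"tx": -0.0188,"tz": -0.0005,"jaw": 0}]' >/dev/null && python3 chk.py && python3 drive.py '[{"tx": 0.0063,"jaw": 0},{"tx": 0.0125,"jaw": 0},{"tx": 0.0125,"jaw": 0}]' >/dev/null && python3 ease.py &&
python3 drive.py '[{"tx": -0.01,"tz": -0.0003,"jaw": 0},{"tx": -0.015,"tz": -0.0005,"jaw": 0},{"tx": -0.0188,"tz": -0.0005,"jaw": 0},{"tx": -0.0188,"tz": -0.0005,"jaw": 0}]' >/dev/null && python3 chk.py && python3 drive.py '[{"tx": 0.0063,"jaw": 0},{"tx": 0.0125,"jaw": 0},{"tx": 0.0125,"jaw": 0}]' >/dev/null && python3 ease.py &&
python3 drive.py '[{"tx": -0.01,"tz": -0.0003,"jaw": 0},{"tx": -0.015,"tz": -0.0005,"jaw": 0},{"tx": -0.0188,"tz": -0.0005,"jaw": 0},{"tx": -0.0188,"tz": -0.0005,"jaw": 0}]' >/dev/null && python3 chk.py && python3 drive.py '[{"tx": 0.0063,"jaw": 0},{"tx": 0.0125,"jaw": 0},{"tx": 0.0125,"jaw": 0}]' >/dev/null && python3 ease.py
python3 -c "from h import *;st()"
```

```text
y -106.8 z 89.5 Fy 12.8 excess 2.0
eased Fy 12.0
y -109.5 z 89.5 Fy 10.6 excess -1.1
eased Fy 11.8
y -111.9 z 89.6 Fy 12.7 excess 0.2
eased Fy 12.3
y -114.3 z 89.6 Fy 13.3 excess 0.0
eased Fy 12.8
y -116.7 z 89.6 Fy 14.2 excess 0.2
eased Fy 12.6
t 24.92 setter xy [  -0.  -111.5] tip z 89.6 F [ 0.6 12.6] -4.8 open -0.0001 yaw 80.5
```

Converted, -0.0075 m / 0.4 = -0.0188, -0.006 m / 0.4 = -0.015.

```bash

python3 drive.py '[{"tx": -0.01,"tz": -0.0003,"jaw": 0},{"tx": -0.015,"tz": -0.0005,"jaw": 0},{"tx": -0.0188,"tz": -0.0005,"jaw": 0},{"tx": -0.0188,"tz": -0.0005,"jaw": 0}]' >/dev/null && python3 chk.py && python3 drive.py '[{"tx": 0.0063,"jaw": 0},{"tx": 0.0125,"jaw": 0},{"tx": 0.0125,"jaw": 0}]' >/dev/null && python3 ease.py &&
python3 drive.py '[{"tx": -0.01,"tz": -0.0003,"jaw": 0},{"tx": -0.015,"tz": -0.0005,"jaw": 0},{"tx": -0.0188,"tz": -0.0005,"jaw": 0},{"tx": -0.0188,"tz": -0.0005,"jaw": 0}]' >/dev/null && python3 chk.py && python3 drive.py '[{"tx": 0.0063,"jaw": 0},{"tx": 0.0125,"jaw": 0},{"tx": 0.0125,"jaw": 0}]' >/dev/null && python3 ease.py &&
python3 drive.py '[{"tx": -0.01,"tz": -0.0003,"jaw": 0},{"tx": -0.015,"tz": -0.0005,"jaw": 0},{"tx": -0.0188,"tz": -0.0005,"jaw": 0},{"tx": -0.0188,"tz": -0.0005,"jaw": 0}]' >/dev/null && python3 chk.py && python3 drive.py '[{"tx": 0.0063,"jaw": 0},{"tx": 0.0125,"jaw": 0},{"tx": 0.0125,"jaw": 0}]' >/dev/null && python3 ease.py &&
python3 drive.py '[{"tx": -0.01,"tz": -0.0003,"jaw": 0},{"tx": -0.015,"tz": -0.0005,"jaw": 0},{"tx": -0.0188,"tz": -0.0005,"jaw": 0},{"tx": -0.0188,"tz": -0.0005,"jaw": 0}]' >/dev/null && python3 chk.py && python3 drive.py '[{"tx": 0.0063,"jaw": 0},{"tx": 0.0125,"jaw": 0},{"tx": 0.0125,"jaw": 0}]' >/dev/null && python3 ease.py &&
python3 drive.py '[{"tx": -0.01,"tz": -0.0003,"jaw": 0},{"tx": -0.015,"tz": -0.0005,"jaw": 0},{"tx": -0.0188,"tz": -0.0005,"jaw": 0},{"tx": -0.0188,"tz": -0.0005,"jaw": 0}]' >/dev/null && python3 chk.py && python3 drive.py '[{"tx": 0.0063,"jaw": 0},{"tx": 0.0125,"jaw": 0},{"tx": 0.0125,"jaw": 0}]' >/dev/null && python3 ease.py
python3 -c "from h import *;st()"
```

```text
y -119.0 z 89.5 Fy 14.4 excess -0.5
eased Fy 14.6
y -121.3 z 89.6 Fy 15.4 excess -0.2
eased Fy 15.2
y -123.8 z 89.6 Fy 17.0 excess 0.6
eased Fy -0.5
t 26.67 setter xy [ 1.00e-01 -1.21e+02] tip z 89.9 F [-0.4 -0.5] 0.1 open 0.0003 yaw 80.4
```

The sear has caught and the bar is free of the tool. I'll back off and go to the trip pad.

Converted, -0.05 m / 0.4 = -0.125, -0.045 m / 0.4 = -0.1125.

```bash

python3 drive.py '[{"tx": 0.0125,"jaw": 0},{"tx": 0.0275,"tz": -0.0125,"jaw": 0},{"tx": 0.0275,"tz": -0.1125,"jaw": 0},{"tx": 0.0275,"tz": -0.125,"jaw": 0}]' >/dev/null
python3 drive.py '[{"tx": -0.0875,"tz": -0.0025,"jaw": 0},{"tx": -0.1875,"tz": -0.0075,"jaw": 0},{"tx": -0.2875,"tz": -0.015,"jaw": 0},{"tx": -0.375,"tz": -0.02,"jaw": 0},{"tx": -0.375,"tz": -0.02,"jaw": 0}]' >/dev/null
python3 drive.py '[{"tz": 0.05,"jaw": 0},{"tz": 0.1125,"jaw": 0},{"tz": 0.1325,"jaw": 0},{"tz": 0.1325,"jaw": 0}]' >/dev/null
python3 -c "
from h import *
st();to(0,-261,72)"
```

```text
t 27.75 setter xy [  -1.1 -259.6] tip z 84.3 F [ 0.2 -0.3] -0.1 open 0.0002 yaw 80.4
shift [-0.0022  0.0012  0.0122] turn -0.04
```

Converted, 0.012 m / 0.4 = 0.03, 0.006 m / 0.4 = 0.015.

```bash

python3 drive.py '[{"tz": 0.015,"jaw": 0},{"tx": -0.0025,"ty": 0.0025,"tz": 0.03,"jaw": 0},{"tx": -0.0025,"ty": 0.0025,"tz": 0.03,"jaw": 0}]' >/dev/null; python3 -c "from h import *;st()"
python3 drive.py '[{"tz": 0.0075,"jaw": 0},{"tz": 0.015,"jaw": 0},{"tz": 0.015,"jaw": 0}]' >/dev/null; python3 -c "from h import *;st()"
python3 drive.py '[{"tz": 0.005,"jaw": 0},{"tz": 0.01,"jaw": 0},{"tz": 0.01,"jaw": 0}]' >/dev/null; python3 -c "from h import *;st()"
python3 drive.py '[{"tz": 0.005,"jaw": 0},{"tz": 0.0075,"jaw": 0},{"tz": 0.0075,"jaw": 0}]' >/dev/null; python3 -c "from h import *;st()"
python3 drive.py '[{"tz": -0.05,"jaw": 0},{"tz": -0.15,"jaw": 0},{"tx": 0.075,"tz": -0.25,"jaw": 0},{"tx": 0.1625,"tz": -0.275,"jaw": 0},{"tx": 0.225,"tz": -0.275,"jaw": 0}]' >/dev/null
python3 drive.py '[{"tz": -0.025,"jaw": 0},{"tz": -0.025,"jaw": 0}]' >/dev/null
python3 -c "
from h import *
i=vision.camera_info('wrist');st();a=vision.camera('wrist')
for P in [(0,-90,106),(0,0,40),(0,-7,40)]:print(P,proj(S(PS,P),i)[0].round())
a=a[0:190,200:440];cv2.imwrite('pics/w4.png',cv2.resize(a,None,fx=3,fy=3,interpolation=cv2.INTER_CUBIC))"
```

```text
t 28.0 setter xy [   1.2 -260. ] tip z 73.8 F [-0.4 -0.6] -0.3 open 0.0001 yaw 80.4
t 28.25 setter xy [   1.5 -260.3] tip z 68.6 F [-0.1 -1.9] 4.0 open 0.0001 yaw 80.4
t 28.5 setter xy [   1.4 -260.2] tip z 64.8 F [-0.3  0.2] 0.8 open 0.0001 yaw 80.4
t 28.75 setter xy [   0.9 -259.3] tip z 60.8 F [ 0.9 -2.2] 2.4 open -0.0001 yaw 80.4
t 29.33 setter xy [   2.4 -175.7] tip z 187.9 F [ 0.3 -0.5] 0.6 open 0.0001 yaw 80.6
(0, -90, 106) [316. 128.]
(0, 0, 40) [318.  11.]
(0, -7, 40) [318.  21.]
```

View pics/w4.png

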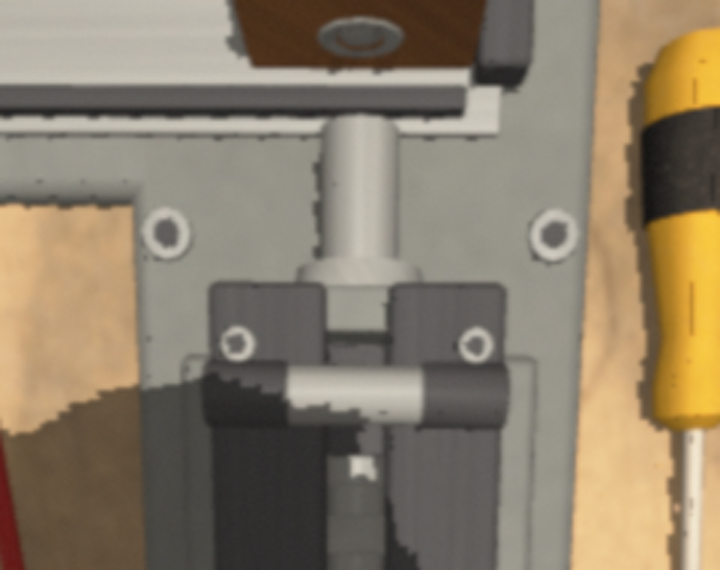

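The bar is at rest, and the pin end at (361,38) sits concentric in its bushing ring (360,37), so it is flush. Next I'll check the block is still home, from the same viewpoint as w2.

Converted, 0.145 m / 0.4 = 0.3625, 0.135 m / 0.4 = 0.3375.

```bash

python3 drive.py '[{"tx": 0.0875,"jaw": 0},{"tx": 0.175,"tz": 0.015,"jaw": 0},{"tx": 0.25,"tz": 0.05,"jaw": 0},{"tx": 0.3375,"ty": -0.0025,"tz": 0.09,"jaw": 0},{"tx": 0.3625,"ty": -0.0025,"tz": 0.095,"jaw": 0}]' >/dev/null
python3 drive.py '[{"jaw": 0},{"jaw": 0}]' >/dev/null
python3 -c "
from h import *
i=vision.camera_info('wrist');st();a=vision.camera('wrist');to(0,-32,60)
for P in [(30,29,34),(-46,60,75),(-30,0,76),(30,0,76),(-30,60,76),(30,60,76)]:print(P,proj(S(PS,P),i)[0].round(1))
a=a[70:270,220:420];cv2.imwrite('pics/w5.png',np.hstack([cv2.resize(x,(400,400),interpolation=cv2.INTER_CUBIC) for x in (cv2.imread('pics/w2.png')[70:270,220:420],a)]))"
```

```text
t 29.97 setter xy [  0.6 -30.7] tip z 156.9 F [-0.  -0.6] 0.7 open -0.0002 yaw 80.4
shift [-0.007   0.0003  0.0973] turn -0.07
(30, 29, 34) [359.8 169.7]
(-46, 60, 75) [245.  119.2]
(-30, 0, 76) [273.3 215.8]
(30, 0, 76) [365.1 216. ]
(-30, 60, 76) [270.5 118.9]
(30, 60, 76) [368.1 118.9]
```

View pics/w5.png

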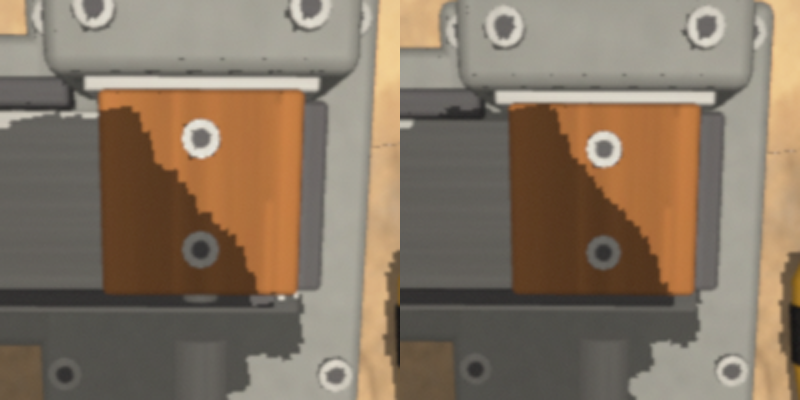

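In the right half (now), the block still touches the anvil plate and the fence, as it did before in the left half. The proud pin seen before at (200,298) is gone. I'm handing in.

```bash
python3 -c "
from workcell import bot, vision
print(bot.job_done())"
```

```text
the job is handed in; nothing more can be done
None
```

I handed the job in at about 30 s, after two blows: the pin looks flush, the block is home against fence and anvil, the striker is uncocked at rest, and no bystander was touched. On the first cocking the bar met its stop at 24.6 N, just under the 25 N limit.

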